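Let two sample pots out of the gravity dispenser

TASK

Two sample pots are wanted for the mended vessel's crumbs. Press the rubber-padded end of the dispenser's rocking lever right down so that its gate lifts and one pot rolls into the front bay, let the lever spring back up, and then do the same once more, so that exactly two pots lie in the bay and the other two stay behind the shut gate. Work the lever only: do not touch or lift any pot, and leave the mended vessel, sherd, glue tube and brush undisturbed.

Things in the scene. Friction and masses are not known exactly. Their poses are not given: they have to be found in the camera images.
- dispenser: Bench dispenser for sample pots, fixed to the table: aluminium chute 300 mm long, 71 mm wide, on a 90 mm wide foot plate. Origin: on the table under the lever. +x runs along the chute to its upper rear end, -x to its lower front, z up; the floor falls 8 degrees to the front. From front: 25 mm lip at x = -132 mm, open bay, gate, queue of four pots up to a back wall at x = +160 mm.
- bay (a point): Middle of the open front bay on the chute floor, between lip and gate, at x = -82 mm in the dispenser's axes. It takes two pots lying one behind the other; their centres then lie at x = -109 and -64 mm.
- gate (a point): Middle of the gate's lower edge: a steel blade 56 mm wide at the lever's front end, 31 mm in front of the dispenser's origin, that stops the first pot. When the paddle is right down the gate clears the pot tops and a tooth under the lever holds the second pot; when the lever comes up the queue rolls on to the gate. So each full press and release gives one pot, however long it is held.
- paddle (a point): Centre of the top of the lever's padded end: black rubber, 42 x 42 mm, the dispenser's highest point, free above. Lever up: x = +55, z = 156 mm in the dispenser's axes, sloping 16 degrees, rear edge higher. Right down: x = +76, z = 119 mm, sloping 13 degrees the other way. So it goes 37 mm down and 21 mm to the rear, on an arc; half-way it is 12 mm to the rear and 16 mm down.
- rocker (a joint): Angle of the rocking lever (rad; axle across the chute, 97 mm up): 0 = up, gate shut, at rest; 0.50 = right down on its stop. A pot passes from about 0.40 and takes half a second to roll out; a half press can leave the lever caught on it until pressed right down. The return spring needs about 2.5 N on the paddle to start, 5 N at the bottom, and lifts the lever by itself when let go.
- pot1: Sample pot, a closed white plastic cylinder with a grey screw lid and a blank paper band, 46 mm diameter, 62 mm long, 25 to 50 g, lying across the chute; front-most, resting against the gate (origin about 9 mm in front of the dispenser's origin) at the start. Origin: its centre, half-way along its axis (it rolls, so its x and z axes turn).
- pot2: Sample pot, a closed white plastic cylinder with a grey screw lid and a blank paper band, 46 mm diameter, 62 mm long, 25 to 50 g, lying across the chute; second in the queue, 46 mm behind the first at the start. Origin: its centre, half-way along its axis (it rolls, so its x and z axes turn).
- pot3: Sample pot, a closed white plastic cylinder with a grey screw lid and a blank paper band, 46 mm diameter, 62 mm long, 25 to 50 g, lying across the chute; third in the queue at the start. Origin: its centre, half-way along its axis (it rolls, so its x and z axes turn).
- pot4: Sample pot, a closed white plastic cylinder with a grey screw lid and a blank paper band, 46 mm diameter, 62 mm long, 25 to 50 g, lying across the chute; last in the queue at the start. Origin: its centre, half-way along its axis (it rolls, so its x and z axes turn).
- mended_vessel: Round terracotta vessel with paper strips over its joins, 124 mm across, 86 mm tall, loose on the table beside the dispenser. Origin: centre of its underside. To be left alone.
- sherd: Curved terracotta sherd, about 75 x 50 mm, 15 mm high, loose on the table. Origin: its underside. To be left alone.
- glue_tube: Plain metal glue tube with a white cap, about 110 mm long, 32 mm wide, 13 mm high, loose on the table. Origin: middle of its underside. To be left alone.
- brush: Flat brush, 160 mm long, loose on the table. Origin: its underside. To be left alone.

How it is judged:
By the outcome, as a careful person would: the job done as asked, in the order asked, and still so for the second after the job is handed in, with the robot touching nothing.
It also fails if it takes over 45 s, if anything falls off the work surface, if the arm or the gripper's body presses on something with over 40 N, if the wrist force passes 120 N, or if a joint passes its speed limit or range.

ROBOT

A 7-joint arm with a two-finger parallel gripper is mounted at the origin on the work surface. World frame = base frame: x ahead of the robot, y to its left, z up, the work surface at z = 0. Lengths are in m, angles in rad, forces in N, time in s.
With the tool pointing down it reaches from about 0.4 to 0.875 m from the base axis. Payload 19.3 kg.
Tool frame: the origin (TCP) lies between the finger pads; the fingertips stand 17 mm ahead of it and the grasp point (between the pads) lies 2 mm behind it (bot.tips_ahead is the z of the fingertips in the tool frame, in m); z points along the fingers, y is the direction in which the jaws open and shut (so a half turn about z gives the same grasp; the last joint's range is limited). The gripper opens to 85 mm and grips with 20 to 120 N. Pads are 22 mm wide; open, the fingers measure 114 mm over their backs; the gripper's body (76 mm by 85 mm) begins 54 mm behind the grasp point. The pads swing forward as they close: fully open they stand 13 mm farther back than shut.
Start: joints at [-1.288, 0.521, -0.036, 1.599, 0.021, 1.021, -0.113], TCP at [0.216, 0.586, 0.226] pointing down, gripper open.
Joint ranges: [-2.91, 2.91], [-0.3, 2.13], [-1.5, 1.42], [0.17, 2.43], [-1.26, 4.41], [0.16, 1.93], [-2.52, 2.52]. Speed limits (rad/s): [1.89, 1.89, 2.39, 2.39, 3.01, 3.01, 3.01].

INTERFACE

Orientations are given as [roll, pitch, yaw] about the fixed x, y, z axes, in that order (R = Rz(yaw) Ry(pitch) Rx(roll)).
In Python, from workcell import telemetry, cams, job, bot gives the robot as it stands.
- The arm moves only by the tool arm_command, never from a script. Its argument "deltas" is a list of rows, each a list of 7 numbers: the opening, from -1 (shut) to 1 (fully open), so that 0 is half open, then the shift along the tool's x, y, z normalised to -1 to 1, where 1 is 150 mm, then the turn, a rotation vector about the tool's x, y, z normalised to -1 to 1, where 1 is 45 degrees. In form: [[hand, tx, ty, tz, rx, ry, rz], ...]. A call has 1 to 8 rows; each row is the pose to reach, as a shift and turn from the pose commanded when the call began, along the tool's axes at that moment; what a row does not reach only later rows make up. A row lasts 1/8 s, in which the tool goes at most 62.5 mm and 10.7 degrees, less where a joint would pass 70% of its speed; a pose out of reach is approached as far as the arm can. A call with a number of a shift or a turn outside -1 to 1 is refused whole. A call with a gripper value outside its range is refused whole. The fingers move at their own pace and stop on an object; "newtons" is the grip in N (left out, the last holds). Time passes only in rows, so rows that repeat a pose let the fingers close. It gives the time, the measured TCP pose, the force and the opening at its end, in the units of the state.
- telemetry.observe(): the state, without advancing time (a new reading comes with each control period).
- cams.grab_frame(name): name is "scene" or "top" or "wrist"; returns the picture (400x640x3 uint8, blue, green, red); there is no depth.
- cams.get_calibration(name): a dict with "fx", "fy", "cx", "cy" (pixels), "k1" (the pictures are not rectified: a ray, as slopes to the right and down, at radius r is drawn at 1 + k1 r^2 times it, then the intrinsics apply), "R" (3x3) and "t" (3): a world point X has camera coordinates R X + t. Camera axes: x right, y down, z forward; pixel columns grow to the right and rows downward; lengths in m; the calibration is good to about 2 mm. A picture is of the moment at which its call begins: read the wrist's pose just before it. get_calibration takes no time and is no camera call; for the wrist camera it gives the pose at the moment of the call.
- job.job_done(): hands the job in, once; it reports no verdict.
The state is a dict: "clock": time; "qpos": joint angles; "qd": joint speeds; "joint_efforts": joint torques, N m; "position": TCP position; "tool_rot": TCP orientation; "force": force on the tool from outside, world axes, zero at the start; "moment": the same for the moment, N m; "grip_width": finger opening in m.
Only numpy, scipy, OpenCV 4.12 (cv2) and the standard library are available. Lean on these libraries where they do the work, as an engineer would, in place of code of your own. Each camera call takes 0.05 s, during which the arm holds its last target.

## Working session

There is one attempt and no reset: what is moved stays moved. The work goes in short steps, Python scripts to look and compute and a tool call to move; the robot and the scene stay as the last step left them, time stands still between calls to the robot, and variables do not carry over. Pictures are saved under pics/ and viewed, and the job is handed in when it is done.

Besides the shell and the picture viewer there is one more tool, called after "Request:" as a command line: name --pt "numbers of a row" for each row, then --argument value for the rest. arm_command: Moves the arm, as the interface text tells. Its arguments: {"type":"object","properties":{"deltas":{"type":"array","items":{"type":"array","items":{"type":"number"}}},"newtons":{"type":"number"}},"required":["deltas"]}

```bash
mkdir -p pics; python3 - <<'E'
from workcell import telemetry, cams, job, bot
import cv2
print(telemetry.observe(), bot.tips_ahead)
for n in ("scene","top","wrist"):
    cv2.imwrite(f"pics/{n}0.png",cams.grab_frame(n))
    print(n,cams.get_calibration(n))
E
```

```text
{'clock': 0.0, 'qpos': array([-1.2881925 ,  0.5220203 , -0.036323  ,  1.60000701,  0.02117275,
        1.02108211, -0.11279518]), 'qd': array([ 2.35289845e-04,  1.23671781e-03, -1.33540603e-03, -4.31897963e-04,
        4.74178300e-05,  8.16880627e-04,  6.88849089e-04]), 'joint_efforts': array([ 1.69675608e-03, -9.27095819e+01,  1.98134176e+00, -3.69933379e+01,
        1.80371047e-02,  8.13632912e-03, -3.77729089e-05]), 'position': array([0.21586833, 0.58617278, 0.22522221]), 'tool_rot': array([-3.14046127e+00,  5.94432418e-05,  2.78876562e+00]), 'force': array([-0.29045029,  0.62176951, -0.13539306]), 'moment': array([ 0.01078657, -0.06143035, -0.00841414]), 'grip_width': 0.0858944437364453} 0.017
scene {'fx': 373.75633100984203, 'fy': 373.75633100984203, 'cx': 318.62146059652594, 'cy': 194.3664848029081, 'k1': -0.045179813340240814, 'R': array([[ 0.80715941,  0.59032032,  0.00394997],
       [ 0.49438224, -0.67229403, -0.55100538],
       [-0.32261413,  0.44670198, -0.83449234]]), 't': array([-0.50607986, -0.18296632,  1.05513902])}
top {'fx': 427.44475567777124, 'fy': 427.44475567777124, 'cx': 319.5747474495366, 'cy': 198.74690876741508, 'k1': -0.09986378007498511, 'R': array([[-0.01577491, -0.99978234, -0.013654  ],
       [-0.99834719,  0.01650408, -0.05504995],
       [ 0.05526331,  0.01276302, -0.99839024]]), 't': array([0.09519075, 0.57047175, 1.14900371])}
wrist {'fx': 341.6662803438256, 'fy': 341.6662803438256, 'cx': 320.5288275904072, 'cy': 192.61129950561443, 'k1': -0.06556903822338293, 'R': array([[ 3.45530498e-01,  9.38407447e-01,  3.71891732e-04],
       [ 8.94847362e-01, -3.29610551e-01,  3.01006783e-01],
       [ 2.82589586e-01, -1.03674237e-01, -9.53621926e-01]]), 't': array([-0.62496412, -0.03904174,  0.37918212])}
```

View pics/scene0.png

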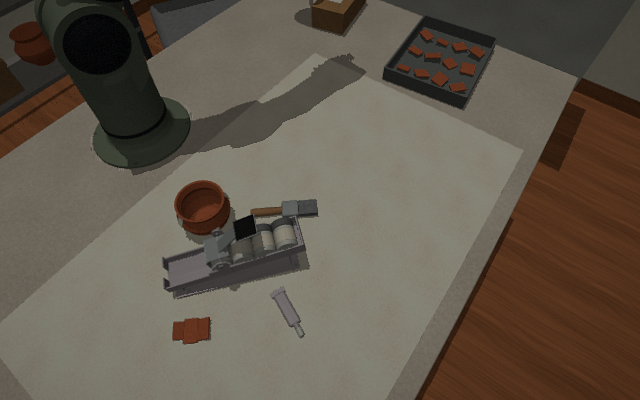

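View pics/top0.png

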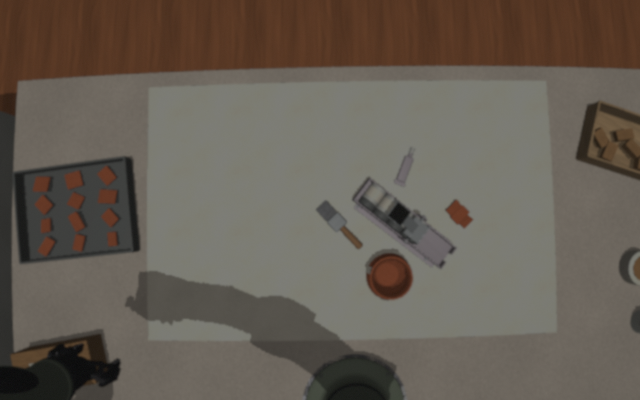

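View pics/wrist0.png

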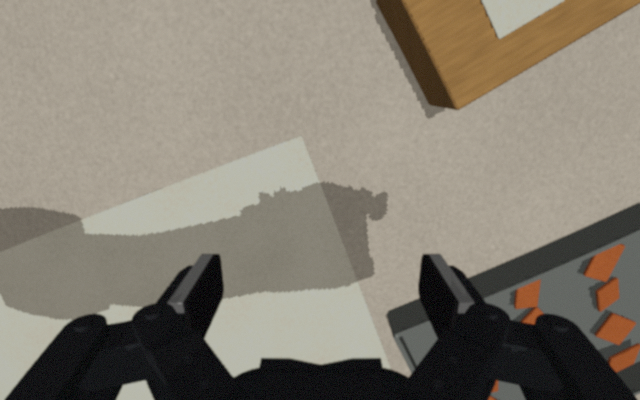

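The scene view shows the dispenser at about (235,255), with its bay to the left. In the top view it runs from about (370,185) at the rear to (445,255) at the front, the black paddle is near (399,213), and the vessel is beside it at (389,275). I'll enlarge both.

```bash
python3 - <<'E'
import cv2
a=cv2.imread("pics/top0.png")[165:285,340:480]; cv2.imwrite("pics/topc.png",cv2.convertScaleAbs(cv2.resize(a,None,fx=5,fy=5,interpolation=cv2.INTER_CUBIC)[:600,:700],alpha=1.4))
a=cv2.imread("pics/scene0.png")[190:305,155:315]; cv2.imwrite("pics/scenec.png",cv2.convertScaleAbs(cv2.resize(a,None,fx=5,fy=5,interpolation=cv2.INTER_CUBIC),alpha=1.4))
E
```

```text
(no output)
```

View pics/topc.png

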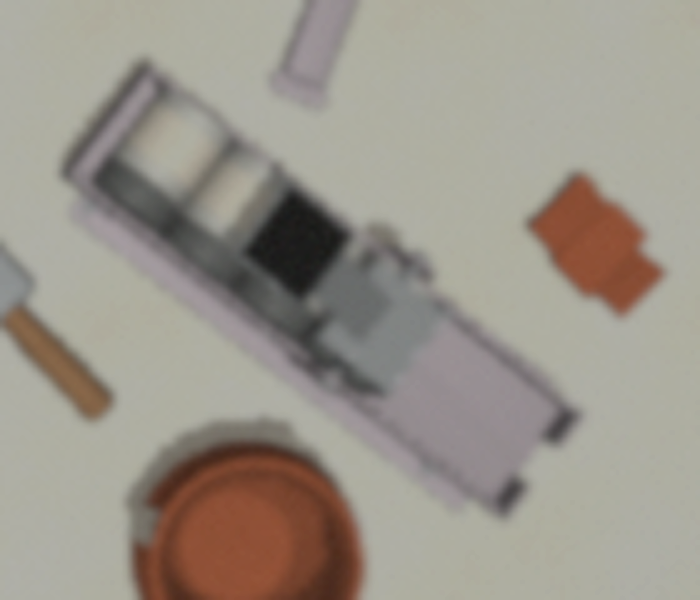

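View pics/scenec.png

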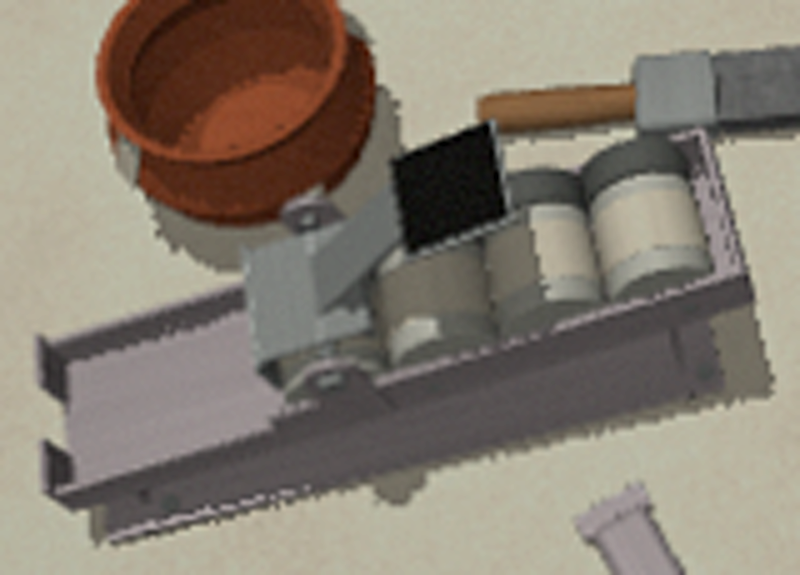

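```bash
cat > h.py <<'E'
import numpy as np, cv2
from scipy.optimize import least_squares
from workcell import telemetry, cams, job, bot
C={n:cams.get_calibration(n) for n in("scene","top")}
def proj(n,X,c=None):
    c=c or C[n]; p=c["R"]@np.asarray(X)+c["t"]; s=p[:2]/p[2]; s=s*(1+c["k1"]*(s@s))
    return np.array([c["fx"]*s[0]+c["cx"],c["fy"]*s[1]+c["cy"]])
def tri(us,ut):
    f=lambda X:np.r_[proj("scene",X)-us,proj("top",X)-ut]
    r=least_squares(f,[.5,-.1,.1]); return r.x,r.fun
S=lambda x,y:np.array([(x+.5)/5-.5+155,(y+.5)/5-.5+190])
T=lambda x,y:np.array([(x+.5)/5-.5+340,(y+.5)/5-.5+165])
E
python3 - <<'E'
from h import *
np.set_printoptions(precision=4,suppress=True)
P=dict(pad=((450,187),(298,243)),pL=((495,122),(246,247)),pRr=((508,210),(293,187)),pFv=((392,160),(303,299)),pFn=((408,252),(350,238)),
lv=((40,340),(508,500)),ln=((45,445),(572,415)),rv=((703,132),(68,172)),rn=((748,268),(147,63)))
Q={}
for k,(s,t) in P.items():
    Q[k],r=tri(S(*s),T(*t)); print(k,Q[k],r)
f=(Q['lv']+Q['ln'])/2; r=(Q['rv']+Q['rn'])/2; d=r-f; print("axis",d,np.hypot(*d[:2]),np.arctan2(d[1],d[0]))
for a,b in(("ln","lv"),("rn","rv"),("pFn","pFv"),("pRr","pL")):
    d=Q[b]-Q[a];print(a,b,np.hypot(*d[:2]),np.arctan2(d[1],d[0])-np.pi/2)
E
```

```text
pad [ 0.5275 -0.1048  0.1565] [-0.57    0.0574 -0.5491 -0.4819]
pL [ 0.5267 -0.0773  0.1666] [-1.0042  0.0978 -0.9349 -0.8504]
pRr [ 0.5546 -0.1014  0.1632] [-0.7769  0.076  -0.7438 -0.6779]
pFv [ 0.5    -0.1078  0.1528] [-0.2844  0.0294 -0.2756 -0.2332]
pFn [ 0.5294 -0.1319  0.1477] [-0.4208  0.0438 -0.4195 -0.3553]
lv [ 0.3912 -0.2309  0.0604] [ 0.1749 -0.0222  0.1925  0.1255]
ln [ 0.436  -0.2615  0.0742] [ 0.0555 -0.0072  0.064   0.0411]
rv [ 0.5655 -0.0007  0.0927] [ 0.063  -0.0054  0.0521  0.0551]
rn [ 0.6206 -0.0416  0.0961] [-0.0786  0.0066 -0.0674 -0.0729]
axis [0.1794 0.225  0.0271] 0.28779363668210967 0.8975759799172555
ln lv 0.05427604259240701 0.9711090518620269
rn rv 0.06859050318006332 0.9323191506096391
pFn pFv 0.03796189708789443 0.8822622695379536
pRr pL 0.03683117148448267 0.8572620523892311
```

Triangulating puts the paddle centre at (0.5275, -0.105, 0.1565). The height given is 0.156, so that agrees. The dispenser yaw is about 0.897, and the length I measured is 288 mm against 292 mm. I'll carry the shut gripper over at the present height.

Request:
arm_command --pt "-1 -0.2 -0.2 0 0 0 0" --pt "-1 -0.45 -0.45 0 0 0 0" --pt "-1 -0.7 -0.7 0 0 0 0" --pt "-1 -0.885 -0.9 0 0 0 0" --pt "-1 -0.885 -0.9 0 0 0 0"

```text
clock: 0.78
position: [0.2954, 0.4113, 0.226]
tool_rot: [-3.141, 0.001, 2.785]
force: [0.8, 0.7, 0.5]
grip_width: -0.0003
```

Request:
arm_command --pt "-1 -0.2 -0.2 0 0 0 0" --pt "-1 -0.45 -0.45 0 0 0 0" --pt "-1 -0.7 -0.7 0 0 0 0" --pt "-1 -0.885 -0.9 0 0 0 0" --pt "-1 -0.885 -0.9 0 0 0 0"

```text
clock: 1.4
position: [0.3727, 0.2395, 0.2259]
tool_rot: [-3.141, 0.0, 2.785]
force: [-0.4, 0.8, 0.5]
grip_width: 0.0002
```

Request:
arm_command --pt "-1 -0.2 -0.2 0 0 0 0" --pt "-1 -0.45 -0.45 0 0 0 0" --pt "-1 -0.7 -0.7 0 0 0 0" --pt "-1 -0.885 -0.9 0 0 0 0" --pt "-1 -0.885 -0.9 0 0 0 0"

```text
clock: 2.02
position: [0.4506, 0.0676, 0.2257]
tool_rot: [-3.141, 0.0, 2.786]
force: [0.6, 0.6, 0.1]
grip_width: -0.0001
```

Request:
arm_command --pt "-1 -0.2 -0.2 0 0 0 0.1" --pt "-1 -0.45 -0.45 0 0 0 0.2" --pt "-1 -0.7 -0.7 0 0 0 0.3" --pt "-1 -0.88 -0.9 0 0 0 0.405" --pt "-1 -0.88 -0.9 0 0 0 0.405"

```text
clock: 2.65
position: [0.5278, -0.1043, 0.2254]
tool_rot: [-3.141, 0.0, 2.468]
force: [-0.4, 0.7, 0.3]
grip_width: -0.0002
```

```bash
python3 - <<'E'
from h import *
s=telemetry.observe();print(s["position"],s["tool_rot"],s["force"])
c=cams.get_calibration("wrist")
w=cams.grab_frame("wrist");cv2.imwrite("pics/w1.png",cv2.convertScaleAbs(w,alpha=1.3))
print(proj("w",[.5275,-.1048,.156],c))
a=cams.grab_frame("scene")[170:305,155:315];cv2.imwrite("pics/s1.png",cv2.convertScaleAbs(cv2.resize(a,None,fx=4,fy=4),alpha=1.4))
E
```

```text
[ 0.52783902 -0.10425121  0.22536774] [-3.14090622e+00  1.75553345e-04  2.46795065e+00] [-0.39495457  0.67860769  0.31492285]
[319.3683199  204.44796253]
```

View pics/w1.png

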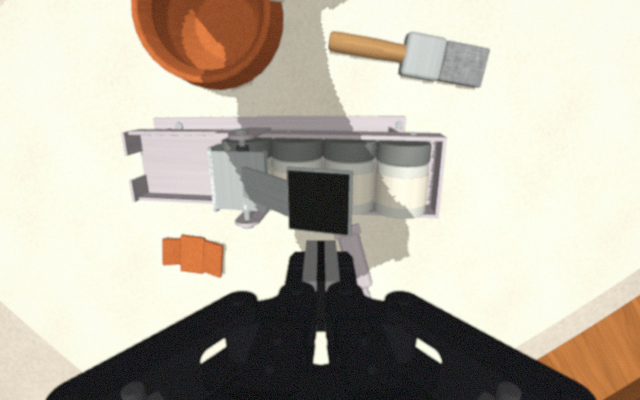

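View pics/s1.png

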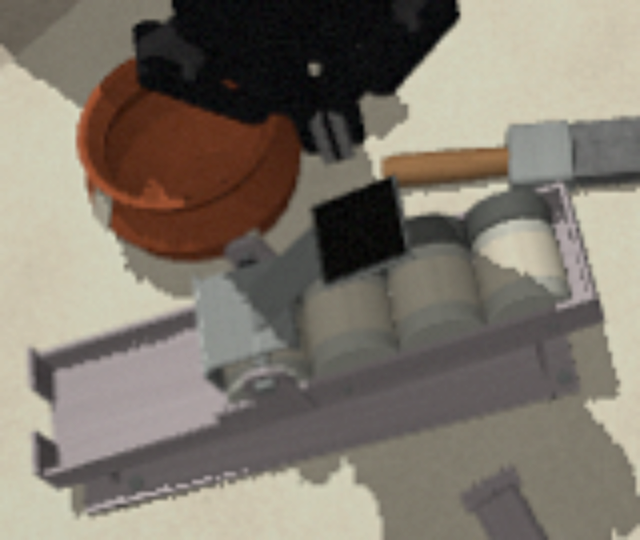

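The wrist view puts the paddle centre at (320,201), and I predicted (319,204). The edges are square to the tool, so the tip is about 50 mm above the paddle centre. Tool y runs toward the rear of the chute. I'll press along the arc.

Request:
arm_command --pt "-1 0 0 0.15 0 0 0" --pt "-1 0 0 0.27 0 0 0" --pt "-1 0 0.01 0.35 0 0 0" --pt "-1 0 0.06 0.42 0 0 0" --pt "-1 0 0.1 0.49 0 0 0" --pt "-1 0 0.13 0.55 0 0 0" --pt "-1 0 0.14 0.575 0 0 0" --pt "-1 0 0.14 0.575 0 0 0"

```text
clock: 3.75
position: [0.5399, -0.0871, 0.1394]
tool_rot: [-3.141, -0.0, 2.471]
force: [0.1, 1.8, 1.6]
grip_width: -0.0003
```

```bash
python3 - <<'E'
from h import *
s=telemetry.observe();print(s["position"],s["tool_rot"],s["force"])
a=cams.grab_frame("scene")[170:305,155:315];cv2.imwrite("pics/s2.png",cv2.convertScaleAbs(cv2.resize(a,None,fx=4,fy=4),alpha=1.4))
E
```

```text
[ 0.53992648 -0.08711405  0.13944507] [-3.14132067e+00 -1.95681279e-04  2.47055044e+00] [0.05439641 1.81506172 1.61040383]
```

View pics/s2.png

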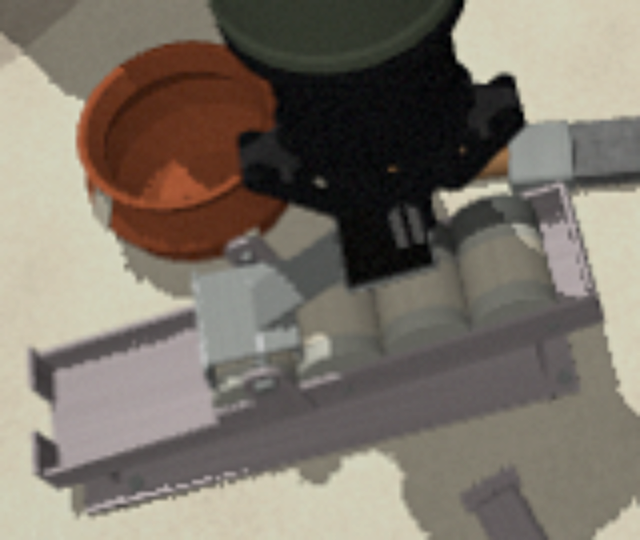

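The lever is partly down, with the pots still in place and a low force. I'll press further.

Request:
arm_command --pt "-1 0 0 0.02 0 0 0" --pt "-1 0 0 0.02 0 0 0"

```text
clock: 4.05
position: [0.54, -0.0873, 0.1366]
tool_rot: [-3.142, 0.0, 2.47]
force: [1.2, 0.9, 3.5]
grip_width: 0.0001
```

Request:
arm_command --pt "-1 0 0 0.015 0 0 0" --pt "-1 0 0 0.015 0 0 0"

```text
clock: 4.3
position: [0.5401, -0.0871, 0.1342]
tool_rot: [3.142, 0.0, 2.471]
force: [1.2, 1.6, 3.1]
grip_width: -0.0001
```

```bash
python3 - <<'E'
from h import *
s=telemetry.observe();print(s["position"],s["tool_rot"],s["force"])
a=cams.grab_frame("scene")[170:305,155:315];cv2.imwrite("pics/s3.png",cv2.convertScaleAbs(cv2.resize(a,None,fx=4,fy=4),alpha=1.4))
E
```

```text
[ 0.54007897 -0.08708647  0.13423998] [3.14156242e+00 1.66299206e-04 2.47058014e+00] [1.22152261 1.6377259  3.14043238]
```

View pics/s3.png

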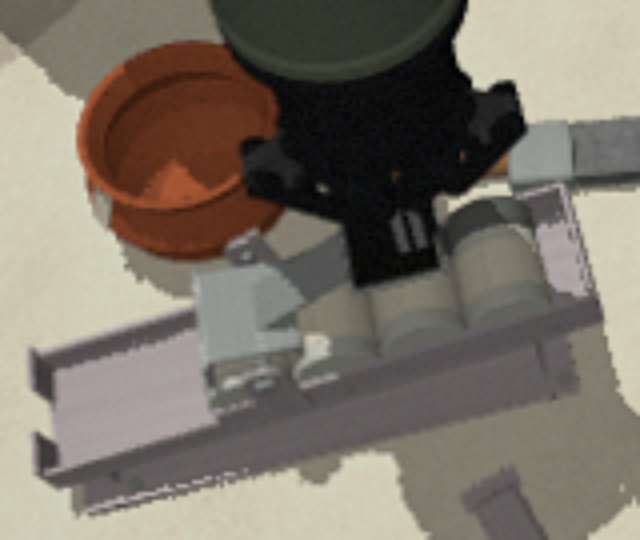

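The gate is rising but the pot hasn't passed, and there's no stop force yet. I'll keep going.

Request:
arm_command --pt "-1 0 0 0.02 0 0 0" --pt "-1 0 0 0.02 0 0 0"

```text
clock: 4.6
position: [0.5401, -0.087, 0.1312]
tool_rot: [3.142, 0.0, 2.471]
force: [2.7, 2.1, 4.5]
grip_width: 0.0
```

Request:
arm_command --pt "-1 0 0 0.015 0 0 0" --pt "-1 0 0 0.015 0 0 0"

```text
clock: 4.85
position: [0.5403, -0.0868, 0.1291]
tool_rot: [3.141, 0.0, 2.471]
force: [3.0, 2.8, 5.0]
grip_width: -0.0001
```

```bash
python3 - <<'E'
from h import *
s=telemetry.observe();print(s["position"],s["tool_rot"],s["force"])
a=cams.grab_frame("scene")[170:305,155:315];cv2.imwrite("pics/s4.png",cv2.convertScaleAbs(cv2.resize(a,None,fx=4,fy=4),alpha=1.4))
E
```

```text
[ 0.54026989 -0.08682226  0.1290786 ] [3.14120771e+00 2.32266069e-04 2.47090711e+00] [2.98830022 2.76634766 5.02348599]
```

View pics/s4.png

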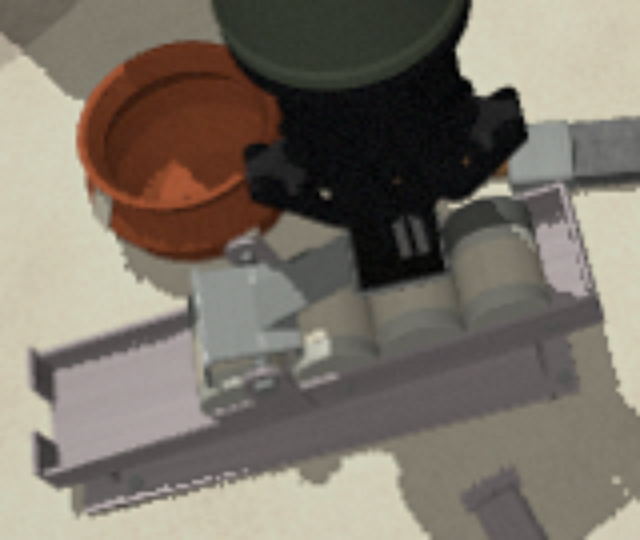

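Request:
arm_command --pt "-1 0 0.01 0.02 0 0 0" --pt "-1 0 0.01 0.02 0 0 0"

```text
clock: 5.15
position: [0.5411, -0.0857, 0.126]
tool_rot: [3.141, 0.0, 2.471]
force: [2.5, 2.0, 4.8]
grip_width: -0.0001
```

Request:
arm_command --pt "-1 0 0.01 0.02 0 0 0" --pt "-1 0 0.01 0.02 0 0 0"

```text
clock: 5.4
position: [0.5419, -0.0847, 0.123]
tool_rot: [-3.141, -0.0, 2.471]
force: [2.4, 2.7, 4.3]
grip_width: 0.0003
```

```bash
python3 - <<'E'
from h import *
s=telemetry.observe();print(s["position"],s["tool_rot"],s["force"])
a=cams.grab_frame("scene")[170:305,155:315];cv2.imwrite("pics/s5.png",cv2.convertScaleAbs(cv2.resize(a,None,fx=4,fy=4),alpha=1.4))
E
```

```text
[ 0.54185918 -0.08471247  0.12296554] [-3.14141473e+00 -4.32525506e-05  2.47074214e+00] [2.36220615 2.66854877 4.27389055]
```

View pics/s5.png

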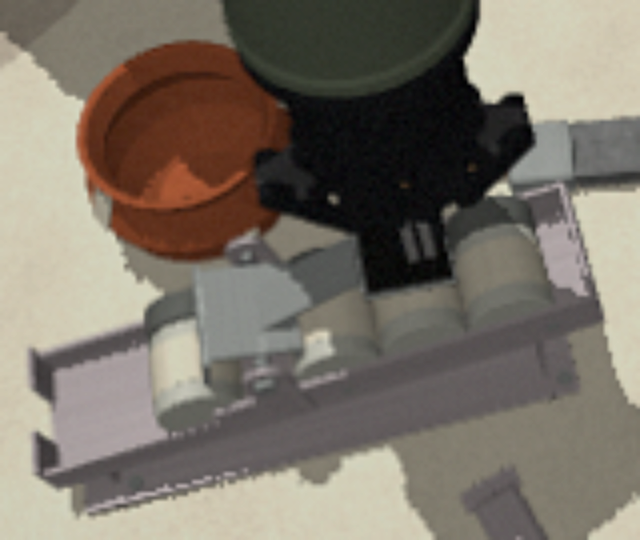

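Pot 1 is rolling into the bay. I'll press on to the stop.

Request:
arm_command --pt "-1 0 0 0.02 0 0 0" --pt "-1 0 0 0.02 0 0 0"

```text
clock: 5.7
position: [0.5421, -0.0844, 0.1201]
tool_rot: [3.141, 0.0, 2.471]
force: [3.4, 2.5, 5.2]
grip_width: -0.0002
```

Request:
arm_command --pt "-1 0 0 0.01 0 0 0" --pt "-1 0 0 0.01 0 0 0"

```text
clock: 5.95
position: [0.5422, -0.0844, 0.1187]
tool_rot: [3.141, 0.0, 2.471]
force: [3.7, 5.0, 5.8]
grip_width: 0.0001
```

```bash
python3 - <<'E'
from h import *
s=telemetry.observe();print(s["position"],s["tool_rot"],s["force"])
a=cams.grab_frame("scene")[170:305,155:315];cv2.imwrite("pics/s6.png",cv2.convertScaleAbs(cv2.resize(a,None,fx=4,fy=4),alpha=1.4))
E
```

```text
[ 0.542194   -0.08436141  0.11869461] [3.14095560e+00 2.95997800e-04 2.47096604e+00] [3.6596535  4.96256914 5.78354611]
```

View pics/s6.png

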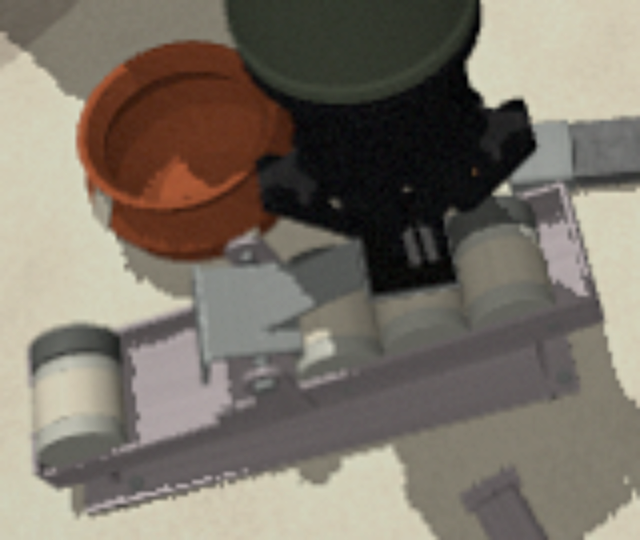

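Pot 1 lies against the lip. I'll confirm the lever is on its stop before letting go, watching for a rise in force.

Request:
arm_command --pt "-1 0 0 0.015 0 0 0" --pt "-1 0 0 0.015 0 0 0"

```text
clock: 6.25
position: [0.5423, -0.0843, 0.1164]
tool_rot: [3.141, 0.0, 2.471]
force: [4.0, 4.6, 5.4]
grip_width: 0.0002
```

```bash
python3 - <<'E'
from h import *
s=telemetry.observe();print(s["position"],s["force"])
u=np.array([np.cos(.897),np.sin(.897)]);v=np.array([-u[1],u[0]]);o=np.array([.5275,-.1048])-.055*u
def D(x,y,z): return np.r_[o+x*u+y*v,z]
a=cams.grab_frame("scene")[170:305,155:315];cv2.imwrite("pics/s7.png",cv2.convertScaleAbs(cv2.resize(a,None,fx=4,fy=4),alpha=1.4))
for th,cx,cz in((16,.055,.156),(-13,.076,.119)):
  t=np.radians(th)
  for dx in(-.021,.021):
    for y in(-.021,.021):
      p=proj("scene",D(cx+dx*np.cos(t),y,cz+dx*np.sin(t))); print(th,dx,y,(p-[155,170])*4)
E
```

```text
[ 0.54225178 -0.0842855   0.11643882] [3.97992147 4.62136459 5.35609136]
16 -0.021 -0.021 [322.62651479 282.67920435]
16 -0.021 0.021 [310.00310251 207.00664208]
16 0.021 -0.021 [404.22312408 251.38234161]
16 0.021 0.021 [389.01665871 176.19359572]
-13 -0.021 -0.021 [374.98157803 297.14678208]
-13 -0.021 0.021 [361.20514217 223.56925497]
-13 0.021 -0.021 [459.83729891 286.12752968]
-13 0.021 0.021 [443.83286101 214.15764539]
```

View pics/s7.png

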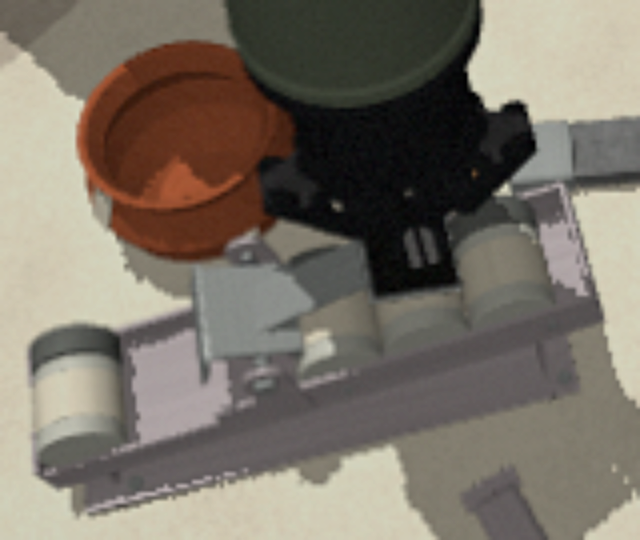

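The paddle corners are at about (377,296) and (458,287). Fully down they should be at (375,297) and (460,286), so the lever is almost on its stop.

Request:
arm_command --pt "-1 0 0 0.012 0 0 0" --pt "-1 0 0 0.012 0 0 0"

```text
clock: 6.55
position: [0.5423, -0.0842, 0.1147]
tool_rot: [3.141, 0.0, 2.471]
force: [2.9, 5.3, 5.5]
grip_width: -0.0001
```

Request:
arm_command --pt "-1 0 0 0.012 0 0 0" --pt "-1 0 0 0.012 0 0 0"

```text
clock: 6.8
position: [0.5425, -0.0841, 0.1131]
tool_rot: [3.14, 0.001, 2.471]
force: [4.2, 6.2, 10.6]
grip_width: -0.0001
```

```bash
python3 - <<'E'
from h import *
w=cams.grab_frame("wrist")[60:360,140:540];cv2.imwrite("pics/w2.png",cv2.convertScaleAbs(cv2.resize(w,None,fx=2,fy=2),alpha=1.6))
a=cams.grab_frame("scene")[200:270,220:300];cv2.imwrite("pics/s8.png",cv2.convertScaleAbs(cv2.resize(a,None,fx=8,fy=8),alpha=2.5,beta=20))
print(telemetry.observe()["force"])
E
```

```text
[3.93357765 5.03092164 9.95735677]
```

View pics/w2.png

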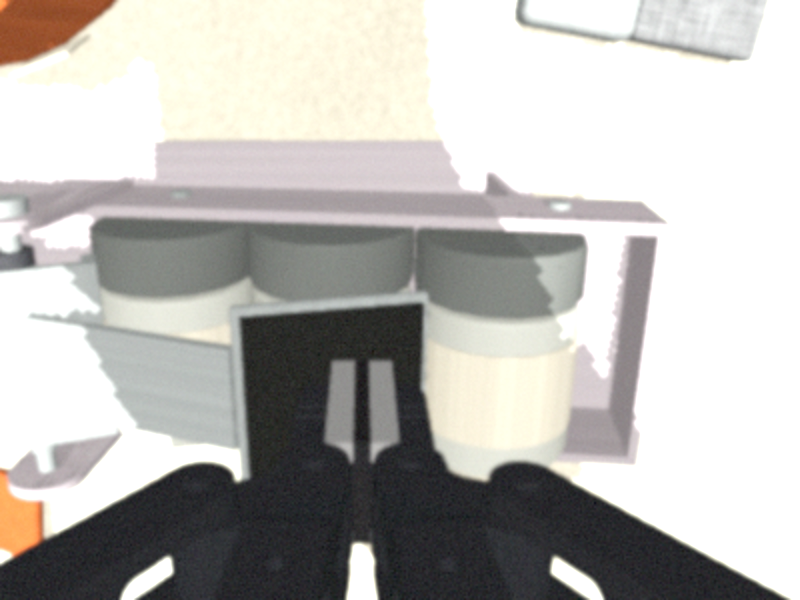

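View pics/s8.png

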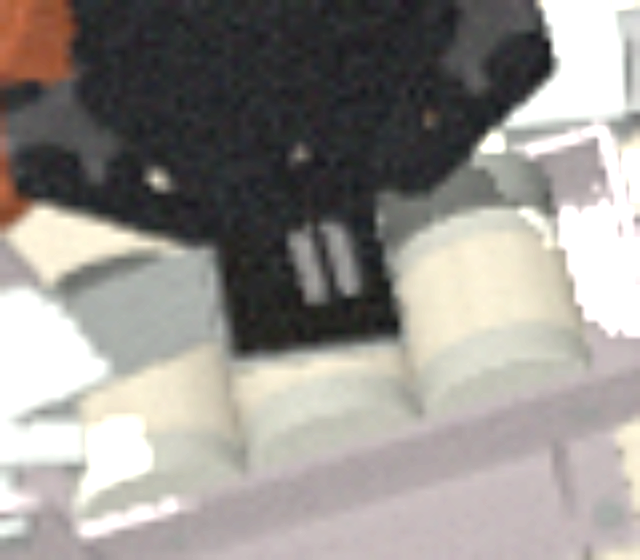

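The wrist view shows the fingertips on the paddle near its middle, at about (360,400). Force rose to about 11 N, so the lever is on its stop, and pots 2 to 4 are still queued. I'll release along the arc.

Request:
arm_command --pt "-1 0 -0.02 -0.08 0 0 0" --pt "-1 0 -0.06 -0.18 0 0 0" --pt "-1 0 -0.11 -0.3 0 0 0" --pt "-1 0 -0.15 -0.45 0 0 0" --pt "-1 0 -0.16 -0.6 0 0 0" --pt "-1 0 -0.16 -0.7 0 0 0" --pt "-1 0 -0.16 -0.7 0 0 0"

```text
clock: 7.78
position: [0.5272, -0.1036, 0.2187]
tool_rot: [3.141, 0.001, 2.471]
force: [0.5, -0.0, -0.4]
grip_width: 0.0004
```

```bash
python3 - <<'E'
from h import *
s=telemetry.observe();print(s["clock"],s["position"],s["force"])
w=cams.grab_frame("wrist");cv2.imwrite("pics/w3.png",w)
a=cams.grab_frame("scene")[170:305,155:315];cv2.imwrite("pics/s9.png",cv2.convertScaleAbs(cv2.resize(a,None,fx=4,fy=4),alpha=1.4))
E
```

```text
7.775 [ 0.52722984 -0.10358553  0.21871466] [ 0.54289647 -0.01234174 -0.43126099]
```

View pics/s9.png

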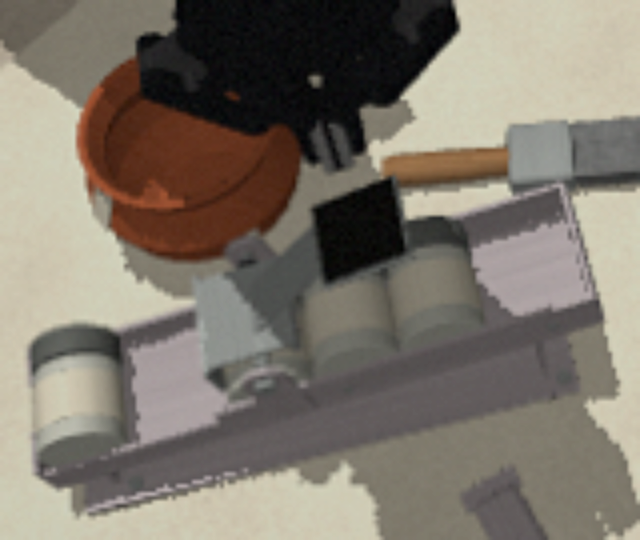

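View pics/w3.png

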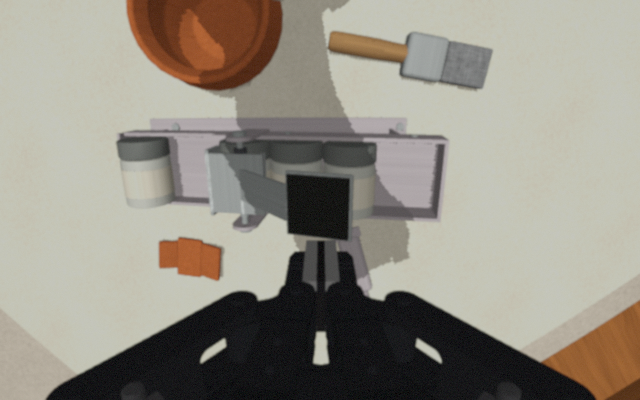

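One pot is in the bay, the lever is up again, and the queue has rolled onto the gate. Now the second press, to the same depth.

Request:
arm_command --pt "-1 0 0 0.2 0 0 0" --pt "-1 0 0 0.35 0 0 0" --pt "-1 0 0.02 0.43 0 0 0" --pt "-1 0 0.07 0.5 0 0 0" --pt "-1 0 0.11 0.57 0 0 0" --pt "-1 0 0.14 0.63 0 0 0" --pt "-1 0 0.16 0.68 0 0 0" --pt "-1 0 0.16 0.7 0 0 0"

```text
clock: 8.88
position: [0.5425, -0.0843, 0.1127]
tool_rot: [3.141, 0.001, 2.471]
force: [-1.6, 3.9, 17.9]
grip_width: -0.0003
```

Request:
arm_command --pt "-1 0 0 0.005 0 0 0" --pt "-1 0 0 0.005 0 0 0" --pt "-1 0 0 0.005 0 0 0" --pt "-1 0 0 0.005 0 0 0"

```text
clock: 9.38
position: [0.5426, -0.0843, 0.1128]
tool_rot: [3.14, 0.001, 2.471]
force: [-2.1, 3.1, 14.8]
grip_width: 0.0002
```

```bash
python3 - <<'E'
from h import *
s=telemetry.observe();print(s["clock"],s["position"],s["force"])
a=cams.grab_frame("scene")[170:305,155:315];cv2.imwrite("pics/s10.png",cv2.convertScaleAbs(cv2.resize(a,None,fx=4,fy=4),alpha=1.4))
E
```

```text
9.375 [ 0.5425527  -0.0842607   0.11281354] [-2.07622841  3.08952577 14.76496187]
```

View pics/s10.png

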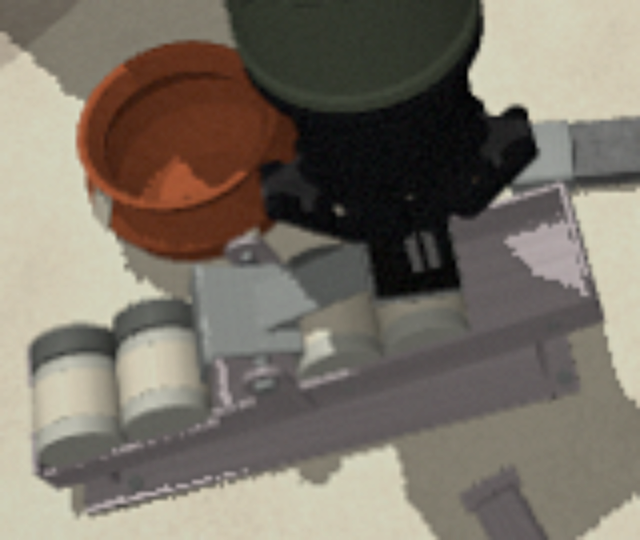

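Two pots are in the bay and two are held back. I'll release and back away.

Request:
arm_command --pt "-1 0 -0.02 -0.08 0 0 0" --pt "-1 0 -0.06 -0.18 0 0 0" --pt "-1 0 -0.11 -0.3 0 0 0" --pt "-1 0 -0.15 -0.45 0 0 0" --pt "-1 0 -0.16 -0.6 0 0 0" --pt "-1 0 -0.16 -0.75 0 0 0" --pt "-1 0 -0.16 -0.9 0 0 0" --pt "-1 0 -0.16 -0.9 0 0 0"

```text
clock: 10.42
position: [0.5273, -0.1039, 0.249]
tool_rot: [3.14, 0.002, 2.47]
force: [0.1, 1.4, -0.5]
grip_width: 0.0001
```

Request:
arm_command --pt "-1 0 0 0 0 0 0" --pt "-1 0 0 0 0 0 0" --pt "-1 0 0 0 0 0 0" --pt "-1 0 0 0 0 0 0" --pt "-1 0 0 0 0 0 0"

```text
clock: 11.05
position: [0.5269, -0.1035, 0.2468]
tool_rot: [-3.141, -0.0, 2.471]
force: [-0.8, -0.4, 0.7]
grip_width: -0.0
```

```bash
python3 - <<'E'
from h import *
s=telemetry.observe();print(s["clock"],s["position"],s["force"])
cv2.imwrite("pics/w4.png",cams.grab_frame("wrist"))
a=cams.grab_frame("scene")[170:350,155:345];cv2.imwrite("pics/s11.png",cv2.convertScaleAbs(cv2.resize(a,None,fx=3,fy=3),alpha=1.4))
a0=cv2.imread("pics/scene0.png")[170:350,155:345];cv2.imwrite("pics/s0b.png",cv2.convertScaleAbs(cv2.resize(a0,None,fx=3,fy=3),alpha=1.4))
E
```

```text
11.05 [ 0.52692041 -0.10348608  0.24683846] [-0.76307867 -0.38414052  0.74760906]
```

View pics/s11.png

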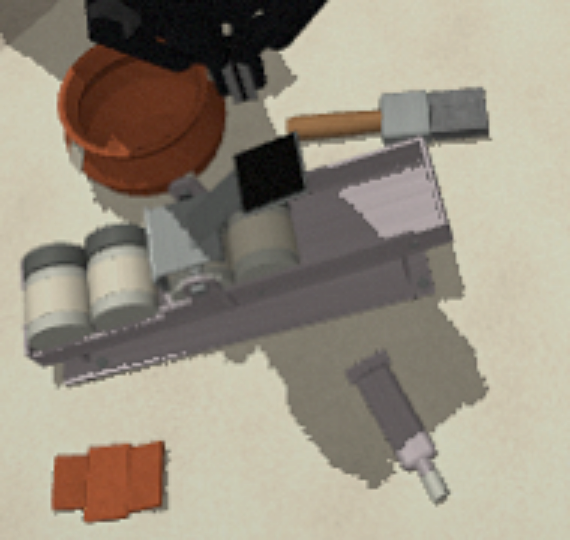

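View pics/s0b.png

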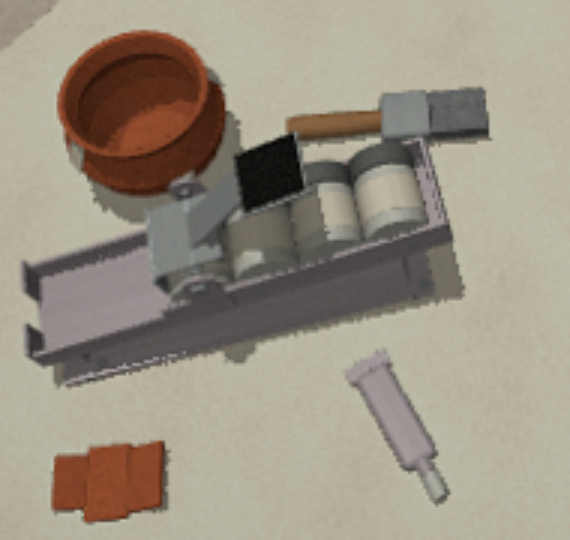

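View pics/w4.png

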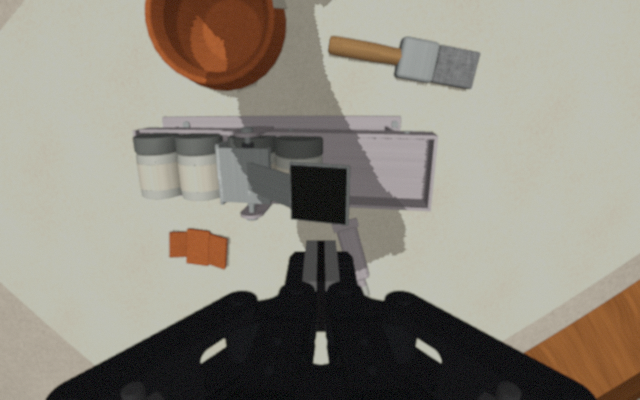

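Two pots lie in the bay. Two are behind the gate: one under the lever at about (200,275) in the crop, the next at about (262,240). The lever is up, and the vessel, sherd, tube and brush are at the same pixels as at the start.

```bash
python3 -c "
from workcell import job
print(job.job_done())"
```

```text
the job is handed in; nothing more can be done
None
```

I pressed the paddle right down twice with the shut fingertips, letting the lever spring back up after each press. I handed the job in at about 11 s.

**Final pictures:** two pots lie in the bay and two are behind the shut gate. The lever is back in its starting position. The vessel, sherd, glue tube and brush show no movement against the first picture. The gripper was clear, with its fingertips about 75 mm above the paddle.

**Forces:** the highest reading on the tool was about 18 N, at the lever's stop on the second press.

**What disagreed:** the lever reached its stop with the fingertips about 20 mm lower than the paddle height given, by my reckoning from the TCP. I did not find out why. I relied instead on the rise in force and on the paddle's corners in the picture, which both showed the lever right down.

**First press:** because of that difference I made it in several small steps. The lever stood part-way for about 1.5 s before the pot passed, but it did not catch, and only one pot came out.

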